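Put the palette knife away in the push-open drawer

TASK

Press the flush blue drawer front so that its push-push latch lets it spring out, and pull the drawer all the way open. Lay the palette knife gently inside it, then push the drawer home so that the latch catches and it stays shut, flush with the cabinet, when you let go; leave the paint tin, the brush jar and the bottle as they are.

Things in the scene. Friction and masses are not known exactly. Their poses are not given: they have to be found in the camera images.
- cabinet: Low plywood drawer cabinet fixed to the table, 230 mm deep (x), 260 wide (y), 72 high; origin at the centre of its underside, z up. Its front is the -x face, 115 mm from the origin, with one drawer that slides out along the cabinet's -x. The front faces the robot's left (world +y), give or take 20 degrees. A push-push latch with a spring plunger is hidden behind the drawer.
- drawer (a joint): How far the drawer is out, m: 0 shut and flush (the start), 0.12 fully out, -0.008 pressed in to the stop. Pressed in from shut past -0.006 (about 8 N) and let go, it springs out to 0.06 and rests there. From 0.06 on it slides freely (1.5 N friction) and stays where left. To shut: push past -0.006 (6 to 9 N) and let go: it returns to 0 (within 3 mm) and stays; if pushed less, it springs out again.
- drawer_front (a point): Centre of the outer face of the blue drawer front (no handle), moving with the drawer; axes as the cabinet's (-x out of the face); 40 mm above the table. The panel is 236 mm wide, 12 thick, reaches 32 mm above and below this point and sits between the side walls, flush with their front edges. The cabinet top starts 24 mm behind it, so its top edge can be pinched once it is out.
- drawer_floor (a point): Centre of the drawer's inner floor, moving with it; axes as the cabinet's. It lies 77 mm behind the outer face of the front, 13 mm above the table. The inner space is 130 mm along x and 216 along y; side walls rise 37 mm. Only what is out from under the cabinet top is open from above: when fully out, 120 mm behind the front panel.
- knife_center (a point): Middle of the palette knife's handle, 9 mm above its underside; x along the knife to the blade, z up. It lies loose on the table. Dark wooden handle 100 mm long, 20 wide (y), 18 high, from 50 mm behind this point to 50 ahead; steel neck and blade (22 wide, 4 thick) go on level at mid-height to 124 mm ahead; 174 mm long in all, 50 to 100 g.
- tin: Closed paint tin, grey with a red band, 90 mm across, 107 mm high, standing loose on the back half of the cabinet's top; origin at the centre of its underside. Leave it standing there.
- brush_jar: Glass jar 80 mm across and 100 mm high with brushes standing to about 230 mm; origin at the centre of its underside. Leave it standing.
- medium_bottle: White plastic bottle, 60 mm across, 150 mm high; origin at the centre of its underside. Leave it standing.
There are look-alikes about, which are no part of the job. Leave any green or red look-alike of the brush_jar alone.

How it is judged:
On the way, in this order (a step that is already met when the one before it is completed fails the run):
1. the pressed latch has let the drawer spring out by more than 40 mm (value of joint drawer above 0.04 m), for 0.2 s.
2. the drawer is pulled out by more than 100 mm (value of joint drawer above 0.1 m), for 0.2 s.
3. the knife lies released on the drawer's floor (z of knife_center in the frame of drawer_floor between 0.003 and 0.02 m and x of knife_center in the frame of drawer_floor between -0.062 and 0.062 m and y of knife_center in the frame of drawer_floor between -0.105 and 0.105 m and contact force between the fingers and knife below 0.1 N), for 0.2 s.
4. the drawer is pushed in to flush or beyond (value of joint drawer below 0.003 m).
At the end, for the whole second after the job is handed in: The drawer stays shut by its latch, flush within 6 mm, with the palette knife at rest and flat (within 14 degrees) on its floor inside; tin, jar and bottle still stand where they were (value of joint drawer between -0.006 and 0.006 m and z of knife_center in the frame of drawer_floor between 0.003 and 0.02 m and x of knife_center in the frame of drawer_floor between -0.062 and 0.062 m and y of knife_center in the frame of drawer_floor between -0.105 and 0.105 m and angle between knife_center's own z axis and vertical below 0.25 rad and linear speed of knife below 0.03 m/s and angle between each of tin, brush_jar, medium_bottle's own z axis and vertical below 0.2 rad); the robot touches nothing.
It fails at once if tin, jar or bottle moved by more than 30 mm (distance of any of tin, brush_jar, medium_bottle from where it was at the start of the episode above 0.03 m).
It fails at once if the knife is dropped from more than about 60 mm or thrown (linear speed of knife above 1.1 m/s and contact force between the fingers and knife below 0.1 N).
It also fails if it takes over 70 s, if anything falls off the work surface, if the arm or the gripper's body presses on something with over 40 N, if the wrist force passes 120 N, or if a joint passes its speed limit or range.

ROBOT

A 6-joint arm with a two-finger parallel gripper is mounted at the origin on the work surface. World frame = base frame: x ahead of the robot, y to its left, z up, the work surface at z = 0. Lengths are in m, angles in rad, forces in N, time in s.
With the tool pointing down it reaches from about 0.35 to 0.975 m from the base axis. Payload 4.9 kg.
Tool frame: the origin (TCP) lies at the very end of the fingers, on their centre line; the grasp point (between the pads) lies 19 mm behind it; z points along the fingers, y is the line along which they close (so a half turn about z gives the same grasp; the last joint's range is limited). The gripper opens to 85 mm and grips with 20 to 120 N. Pads are 22 mm wide; open, the fingers measure 114 mm over their backs; the gripper's body (76 mm by 85 mm) begins 54 mm behind the grasp point. The pads swing forward as they close: fully open they stand 13 mm farther back than shut.
Start: joints at [1.203, 0.053, 1.613, -0, 1.476, -0.119], TCP at [0.154, 0.606, 0.231] pointing down, gripper open.
Joint ranges: [-3.01, 3.01], [-1.01, 2.22], [0.06, 2.58], [-1.02, 4.17], [0.09, 2.62], [-3.14, 3.14]. Speed limits (rad/s): [2.57, 2.57, 3.14, 3.14, 3.14, 3.14].

INTERFACE

Orientations are given as a rotation vector (axis times angle).
In Python, from station import ctrl, imaging gives the robot as it stands.
- The arm moves only by the tool play_rows, never from a script. Its argument "series" is a list of rows, each a list of 3 entries, a list of its own where there are three numbers: the opening, from 0 (shut) to 1 (fully open), then the shift along the tool's x, y, z each as a share of 0.05 m, from -1 to 1, then the turn, a rotation vector about the tool's x, y, z each as a share of 8 degrees, from -1 to 1. In form: [[grip, [dx, dy, dz], [ax, ay, az]], ...]. A call has 1 to 8 rows; each row shifts and turns the commanded pose from where the row before left it, along the tool's axes as they then stand; what a row does not reach is not made up. A row lasts 1/8 s, in which the tool goes at most 62.5 mm and 10.7 degrees, less where a joint would pass 70% of its speed; a pose out of reach is approached as far as the arm can. A call with a number of a shift or a turn outside -1 to 1 is refused whole. A call with a gripper value outside its range is refused whole. The fingers move at their own pace and stop on an object; "force" is the grip in N (left out, the last holds). Time passes only in rows, so rows that do not move let the fingers close. It gives the time, the measured TCP pose, the force, the opening and the grip force at its end, in the units of the state.
- ctrl.get_obs(): the state, without advancing time (a new reading comes with each control period).
- imaging.get_image(name): name is "scene" or "top" or "wrist"; returns a dict with "color" (420x560x3 uint8, blue, green, red), "fx", "fy", "cx", "cy" (pixels), "extrinsics" (4x4, takes a point from world to camera coordinates); the wrist camera has in their place "hand_eye" (4x4, takes a point from camera to tool coordinates, whose origin is the TCP and whose axes are the flange's). Camera axes: x right, y down, z forward; pixel columns grow to the right and rows downward; lengths in m; the calibration is good to about 2 mm. A picture is of the moment at which its call begins: read the wrist's pose just before it. There is no depth.
- ctrl.finish_job(): hands the job in; it is judged then, once.
The state is a dict: "t": time; "q": joint angles; "dq": joint speeds; "effort": joint torques, N m; "tool_pos": TCP position; "tool_rot": TCP orientation; "contact_force": force on the tool from outside, world axes, zero at the start; "wrist_torque": the same for the moment, N m; "opening": finger opening in m; "grip_force": force on a finger pad.
Only numpy, scipy, OpenCV 4.12 (cv2) and the standard library are available. Lean on these libraries where they do the work, as an engineer would, in place of code of your own. Each camera call takes 0.05 s, during which the arm holds its last target. There are 200 camera calls.

## Working session

There is one attempt and no reset: what is moved stays moved. The work goes in short steps, Python scripts to look and compute and a tool call to move; the robot and the scene stay as the last step left them, time stands still between calls to the robot, and variables do not carry over. Pictures are saved under pics/ and viewed, at most 10 in all, crops included, and the job is handed in when it is done.

Besides the shell and the picture viewer there is one more tool, called after "Request:" as name(argument=value, ...), one argument or row to a line, values as JSON. play_rows: Moves the arm, as the interface text tells. Shift numbers are shares of 0.05 m and turn numbers shares of 8 degrees, none past 1 either way. Its arguments: {"type":"object","properties":{"series":{"type":"array"},"force":{"type":"number"}},"required":["series"]}

```bash
mkdir -p pics; ls
cat > h.py <<'E'
import numpy as np,cv2
from station import ctrl,imaging
from scipy.spatial.transform import Rotation as R
def ray(im,u,v):
    E=np.array(im["extrinsics"]);d=E[:3,:3].T@np.array([(u-im["cx"])/im["fx"],(v-im["cy"])/im["fy"],1]);return -E[:3,:3].T@E[:3,3],d
def onz(im,u,v,z):
    o,d=ray(im,u,v);return o+d*(z-o[2])/d[2]
def proj(im,p):
    E=np.array(im["extrinsics"]);c=E[:3,:3]@np.array(p)+E[:3,3];return im["fx"]*c[0]/c[2]+im["cx"],im["fy"]*c[1]/c[2]+im["cy"]
E
python3 - <<'E'
from h import *
import pickle
d={n:imaging.get_image(n) for n in("scene","top")}
pickle.dump(d,open("im0.pkl","wb"))
for n in d: cv2.imwrite(f"pics/{n}0.png",d[n]["color"]); print(n,ray(d[n],280,210))
o=ctrl.get_obs();print(o)
print(R.from_rotvec(o["tool_rot"]).as_matrix())
E
```

```text
pics
scene (array([1.19396513, 0.1012455 , 0.90905559]), array([-0.63075861, -0.16248317, -0.75896691]))
top (array([ 0.33366037, -0.07285434,  1.28333247]), array([ 0.14576954, -0.0211272 , -0.98914972]))
{'t': 0.1, 'q': array([ 1.20296394e+00,  5.32697665e-02,  1.61415855e+00, -2.74389402e-05,
        1.47603630e+00, -1.19017285e-01]), 'dq': array([-0.00241281, -0.00042421, -0.00353591,  0.00208882, -0.00042113,
       -0.00042765]), 'effort': array([ 4.57820875e-06, -3.94902313e+01, -3.71362531e+01, -5.86515898e-05,
        3.86820422e-03, -3.45547335e-05]), 'tool_pos': array([0.15371909, 0.60520822, 0.23019793]), 'tool_rot': array([-3.89773493e-01, -3.11689021e+00,  2.86374946e-03]), 'contact_force': array([-0.63459655, -0.10731024,  0.4449406 ]), 'wrist_torque': array([-0.0464379 , -0.06142851, -0.00899202]), 'grip_force': 0.0, 'opening': 0.0854437426149373}
[[-9.69205474e-01  2.46252575e-01 -6.47660222e-04]
 [ 2.46253349e-01  9.69203901e-01 -1.75657554e-03]
 [ 1.95153564e-04 -1.86197113e-03 -9.99998247e-01]]
```

View pics/top0.png

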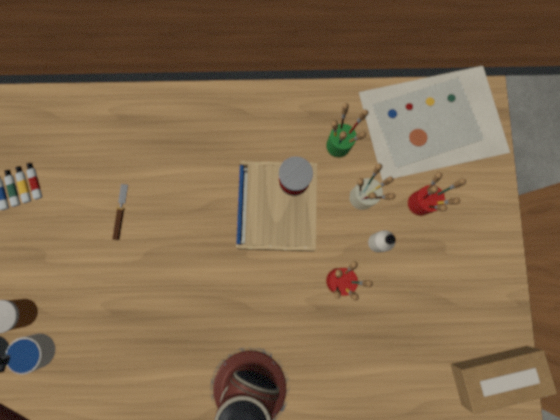

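View pics/scene0.png

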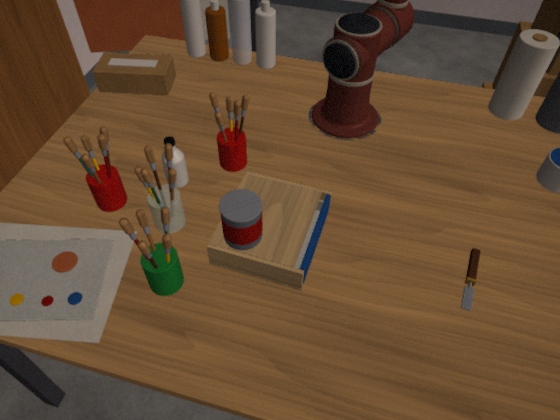

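The top view shows the cabinet at about (278,205), with the blue front as a strip at (241,205) on its +y side. The tin is at (295,178), the clear jar at (368,193) and the bottle at (382,240). The knife, handle (118,225) and blade (123,195), is the only knife. The paint tubes at (20,187) are long but coloured. The red and green jars at (343,282), (427,200) and (341,140) are decoys. The only blue things besides the drawer front are the mug (25,355) and the paint blobs.

```bash
cat > m.py <<'E'
from h import *
import pickle
d=pickle.load(open("im0.pkl","rb"));im=d["top"];c=im["color"];hsv=cv2.cvtColor(c,cv2.COLOR_BGR2HSV)
def comp(mask,x0,x1,y0,y1):
    m=np.zeros_like(mask);m[y0:y1,x0:x1]=mask[y0:y1,x0:x1];p=np.argwhere(m)[:,::-1].astype(np.float32);return p
b=comp(cv2.inRange(hsv,(100,120,40),(125,255,255)),225,255,150,260)
r=cv2.minAreaRect(b);print("blue",len(b),r)
for q in cv2.boxPoints(r): print(q,onz(im,*q,.072)[:2].round(4),onz(im,*q,.0)[:2].round(4))
# knife: table is bright; handle dark, blade grey
k=comp(cv2.inRange(hsv,(0,0,0),(180,255,85)),105,135,180,245); 
g=comp(cv2.inRange(hsv,(0,0,60),(180,70,255)),105,135,180,245)
for n,p,z in(("handle",k,.012),("blade",g,.011)):
    r=cv2.minAreaRect(p);print(n,len(p),r);
    print([onz(im,*q,z)[:2].round(4) for q in cv2.boxPoints(r)],onz(im,*r[0],z))
a=cv2.resize(c[150:260,90:130],None,fx=5,fy=5,interpolation=cv2.INTER_CUBIC);b=cv2.resize(c[150:260,225:330],None,fx=5,fy=5,interpolation=cv2.INTER_CUBIC)
cv2.imwrite("pics/crop0.png",np.hstack([a,b]))
E
python3 m.py
```

```text
blue 189 ((240.0935821533203, 204.00437927246094), (2.809414863586426, 76.10393524169922), 2.683774948120117)
[236.90869 241.94884] [0.4212 0.0283] [0.4264 0.0343]
[240.47214 165.92836] [0.6472 0.0158] [0.6658 0.0211]
[243.27847 166.05992] [0.6466 0.0075] [0.6652 0.0122]
[239.71503 242.0804 ] [0.4207 0.0202] [0.4258 0.0257]
handle 157 ((118.1756820678711, 223.94595336914062), (5.589565277099609, 29.098621368408203), 9.462322235107422)
[array([0.4461, 0.4093]), array([0.5341, 0.3977]), array([0.5309, 0.3808]), array([0.443 , 0.3925])] [0.48831072 0.3951251  0.012     ]
blade 158 ((122.43640899658203, 194.9132843017578), (7.526831150054932, 22.656522750854492), 8.746162414550781)
[array([0.5455, 0.401 ]), array([0.6157, 0.3927]), array([0.6116, 0.3696]), array([0.5415, 0.3781])] [0.57841395 0.38532744 0.011     ]
```

View pics/crop0.png

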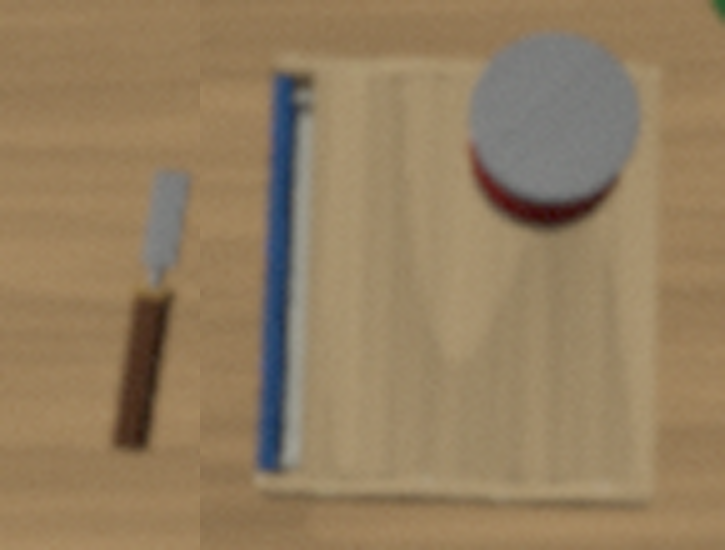

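The crop confirms the choice: the blue front's outer top edge runs (0.421,0.028) to (0.647,0.016), so it faces about +y, turned 3°. The knife handle is at (0.488,0.395) with the blade pointing about +x at -6°. The tin stands on the back half. First I turn the tool and fly over.

Request:
play_rows(
  series=[
    [0, [0, 0, 0], [0, 0, -0.7]],
    [0, [0, 0, 0], [0, 0, -0.7]],
    [0, [-0.5, -0.6, 0], [0, 0, 0]],
    [0, [-0.6, -0.65, 0], [0, 0, 0]],
    [0, [-0.6, -0.65, 0], [0, 0, 0]],
    [0, [-0.6, -0.65, 0], [0, 0, 0]],
    [0, [-0.6, -0.65, 0], [0, 0, 0]],
    [0, [-0.6, -0.65, 0], [0, 0, 0]],
  ],
)

```text
t: 1.1
tool_pos: [0.3189, 0.4028, 0.2308]
tool_rot: [-0.083, -3.14, 0.001]
contact_force: [0.5, 0.3, 0.6]
opening: -0.0003
grip_force: 0.0
```

Request:
play_rows(
  series=[
    [0, [-0.6, -0.65, 0], [0, 0, 0]],
    [0, [-0.6, -0.65, 0], [0, 0, 0]],
    [0, [-0.6, -0.65, 0], [0, 0, 0]],
    [0, [-0.6, -0.65, 0], [0, 0, 0]],
    [0, [-0.6, -0.65, 0], [0, 0, 0]],
    [0, [-0.6, -0.65, 0], [0, 0, 0]],
    [0, [-0.6, -0.65, 0], [0, 0, 0]],
    [0, [0, 0, 0], [0, 0, 0]],
  ],
)

```text
t: 2.1
tool_pos: [0.5169, 0.1637, 0.2307]
tool_rot: [-0.09, -3.139, 0.001]
contact_force: [0.3, -0.5, 1.2]
opening: -0.0
grip_force: 0.0
```

Request:
play_rows(
  series=[
    [0, [-0.08, -0.24, 0.76], [0, 0, 0]],
    [0, [-0.08, -0.24, 0.76], [0, 0, 0]],
    [0, [-0.08, -0.24, 0.76], [0, 0, 0]],
    [0, [-0.08, -0.24, 0.76], [0, 0, 0]],
    [0, [-0.08, -0.24, 0.76], [0, 0, 0]],
    [0, [0, 0, 0], [0, 0, 0]],
    [0, [0, -0.5, 0], [0, 0, 0]],
    [0, [0, -0.4, 0], [0, 0, 0]],
  ],
)

```text
t: 3.1
tool_pos: [0.5313, 0.0604, 0.0435]
tool_rot: [0.082, 3.138, 0.001]
contact_force: [0.3, -0.4, 0.1]
opening: -0.0
grip_force: 0.0
```

Request:
play_rows(
  series=[
    [0, [0, -0.2, 0], [0, 0, 0]],
    [0, [0, 0, 0], [0, 0, 0]],
  ],
)

```text
t: 3.35
tool_pos: [0.5305, 0.0501, 0.0426]
tool_rot: [0.084, 3.139, 0.001]
contact_force: [-0.0, 0.7, 0.5]
opening: -0.0001
grip_force: 0.0
```

Request:
play_rows(
  series=[
    [0, [0, -0.2, 0], [0, 0, 0]],
    [0, [0, 0, 0], [0, 0, 0]],
  ],
)

```text
t: 3.6
tool_pos: [0.5293, 0.0398, 0.0415]
tool_rot: [0.084, 3.14, 0.0]
contact_force: [0.1, 0.1, -0.7]
opening: -0.0
grip_force: 0.0
```

Request:
play_rows(
  series=[
    [0, [0, -0.12, 0], [0, 0, 0]],
    [0, [0, 0, 0], [0, 0, 0]],
  ],
)

```text
t: 3.85
tool_pos: [0.5291, 0.0353, 0.0414]
tool_rot: [0.084, 3.14, 0.005]
contact_force: [0.8, 4.6, 1.1]
opening: 0.0001
grip_force: 2.7
```

Request:
play_rows(
  series=[
    [0, [0, -0.08, 0], [0, 0, 0]],
    [0, [0, -0.04, 0], [0, 0, 0]],
    [0, [0, 0, 0], [0, 0, 0]],
  ],
)

```text
t: 4.22
tool_pos: [0.5288, 0.0303, 0.0415]
tool_rot: [0.084, 3.14, 0.008]
contact_force: [0.8, 9.5, 1.3]
opening: 0.0001
grip_force: 4.6
```

Request:
play_rows(
  series=[
    [0, [0, -0.03, 0], [0, 0, 0]],
    [0, [0, 0, 0], [0, 0, 0]],
  ],
)

```text
t: 4.47
tool_pos: [0.5288, 0.0303, 0.0415]
tool_rot: [0.085, 3.14, 0.013]
contact_force: [1.9, 15.2, 0.9]
opening: -0.0003
grip_force: 7.3
```

At the stop. Retreating to let it spring.

Request:
play_rows(
  series=[
    [0, [0, 1, 0], [0, 0, 0]],
    [0, [0, 1, 0], [0, 0, 0]],
    [0, [0, 0.4, 0], [0, 0, 0]],
    [0, [0, 0, -1], [0, 0, 0]],
    [0, [0, 0, -1], [0, 0, 0]],
    [0, [0, 0, -0.5], [0, 0, 0]],
    [0.4, [0, 0, 0], [0, 0, 0]],
    [0.4, [0, 0, 0], [0, 0, 0]],
  ],
)

```text
t: 5.48
tool_pos: [0.534, 0.1458, 0.1645]
tool_rot: [-0.084, -3.138, 0.001]
contact_force: [-0.3, -0.4, -0.9]
opening: 0.0339
grip_force: 0.0
```

```bash
cat > snap.py <<'E'
from h import *
import sys
im=imaging.get_image("top");c=im["color"];hsv=cv2.cvtColor(c,cv2.COLOR_BGR2HSV)
m=cv2.inRange(hsv,(100,120,40),(125,255,255));m[:,:180]=0;m[:,260:]=0;m[:140]=0;m[270:]=0
n,l,s,_=cv2.connectedComponentsWithStats(m);print(s[1:][s[1:,4]>10])
p=np.argwhere(m)[:,::-1].astype(np.float32)
if len(p):
    for q in cv2.boxPoints(cv2.minAreaRect(p)): print(q.round(1),onz(im,*q,.072)[:2].round(4))
cv2.imwrite(f"pics/{sys.argv[1]}.png",cv2.resize(c[110:290,90:330],None,fx=3,fy=3))
E
python3 snap.py a1
```

```text
[[217 166   7  77 239]]
[216.6 241.9] [0.4226 0.087 ]
[220.6 165.9] [0.6484 0.0748]
[224.  166.1] [0.6476 0.0648]
[220.  242.1] [0.4218 0.0773]
```

View pics/a1.png

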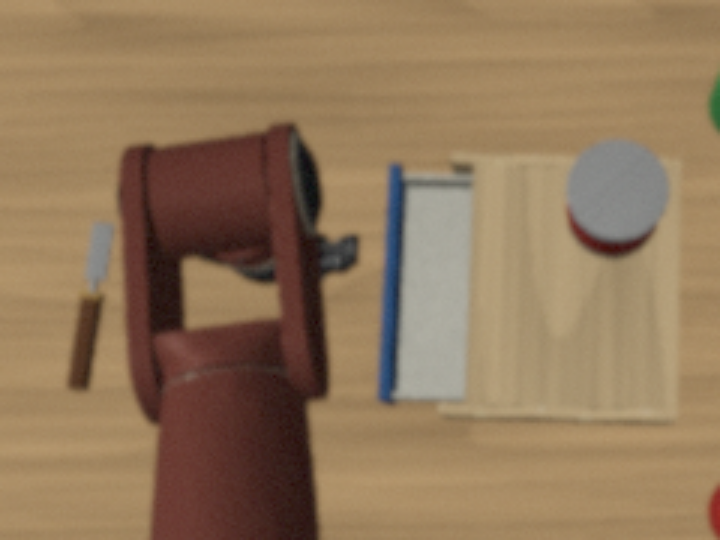

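The drawer has sprung out 59 mm; its panel midline is at about y=0.075. Pinching the top edge.

Request:
play_rows(
  series=[
    [0.45, [0, -0.7, 0], [0, 0, 0]],
    [0.45, [0, -0.7, 0], [0, 0, 0]],
    [0.45, [0, 0, 0], [0, 0, 0]],
    [0.45, [0, 0, 0.8], [0, 0, 0]],
    [0.45, [0, 0, 0.5], [0, 0, 0]],
    [0.45, [0, 0, 0], [0, 0, 0]],
  ],
)

```text
t: 6.28
tool_pos: [0.5284, 0.077, 0.0975]
tool_rot: [-0.083, -3.133, -0.0]
contact_force: [0.2, 0.8, -0.1]
opening: 0.0384
grip_force: 0.0
```

Request:
play_rows(
  series=[
    [0.45, [0, 0, 0.3], [0, 0, 0]],
    [0.45, [0, 0, 0.3], [0, 0, 0]],
    [0.45, [0, 0, 0.3], [0, 0, 0]],
    [0.45, [0, 0, 0.15], [0, 0, 0]],
    [0.45, [0, 0, 0], [0, 0, 0]],
  ],
)

```text
t: 6.9
tool_pos: [0.5307, 0.0764, 0.0479]
tool_rot: [-0.084, -3.139, 0.0]
contact_force: [0.1, -0.6, 0.4]
opening: 0.0384
grip_force: 0.0
```

Request:
play_rows(
  series=[
    [0.05, [0, 0, 0], [0, 0, 0]],
    [0.05, [0, 0, 0], [0, 0, 0]],
    [0.05, [0, 0, 0], [0, 0, 0]],
    [0.05, [0, 0, 0], [0, 0, 0]],
  ],
  force=30,
)

```text
t: 7.4
tool_pos: [0.5318, 0.0771, 0.0496]
tool_rot: [0.084, 3.139, 0.002]
contact_force: [-0.5, 5.4, 3.5]
opening: 0.0113
grip_force: 32.8
```

Gripped (11.3 mm). Pull 60 mm.

Request:
play_rows(
  series=[
    [0.05, [0, 0.2, 0], [0, 0, 0]],
    [0.05, [0, 0.25, 0], [0, 0, 0]],
    [0.05, [0, 0.25, 0], [0, 0, 0]],
    [0.05, [0, 0.25, 0], [0, 0, 0]],
    [0.05, [0, 0.2, 0], [0, 0, 0]],
    [0.05, [0, 0.1, 0], [0, 0, 0]],
    [0.05, [0, 0, 0], [0, 0, 0]],
    [0.05, [0, 0, 0], [0, 0, 0]],
  ],
)

```text
t: 8.4
tool_pos: [0.5349, 0.1386, 0.0495]
tool_rot: [0.083, 3.14, -0.003]
contact_force: [-1.8, -2.1, 5.7]
opening: 0.0113
grip_force: 33.4
```

Request:
play_rows(
  series=[
    [0.45, [0, 0, 0], [0, 0, 0]],
    [0.45, [0, 0, 0], [0, 0, 0]],
    [0.45, [0, 0, 0], [0, 0, 0]],
    [0.45, [0, 0, -0.5], [0, 0, 0]],
    [0.45, [0, 0, -0.8], [0, 0, 0]],
    [0.6, [0, 0, -0.8], [0, 0, 0]],
    [0.6, [0, 0, -0.8], [0, 0, 0]],
    [0.6, [0.1, 0.8, 0], [0, 0, 0]],
  ],
)

```text
t: 9.4
tool_pos: [0.5345, 0.1784, 0.1988]
tool_rot: [0.089, 3.132, 0.002]
contact_force: [0.5, 0.6, 0.6]
opening: 0.0514
grip_force: 0.0
```

Request:
play_rows(
  series=[
    [0.6, [0.15, 0.8, 0], [0, 0, 0]],
    [0.6, [0.15, 0.8, 0], [0, 0, 0]],
    [0.6, [0.15, 0.8, 0], [0, 0, 0]],
    [0.6, [0.15, 0.8, 0], [0, 0, 0]],
    [0.6, [0.15, 0.8, 0], [0, 0, 0.1]],
    [0.6, [0.15, 0.25, 0], [0, 0, 0.25]],
    [0.6, [0, 0, 0], [0, 0, 0]],
  ],
)

```text
t: 10.28
tool_pos: [0.4976, 0.3945, 0.1933]
tool_rot: [-0.157, -3.137, 0.001]
contact_force: [-0.2, 0.5, -0.3]
opening: 0.0514
grip_force: 0.0
```

```bash
cat > w.py <<'E'
from h import *
import sys
o=ctrl.get_obs();im=imaging.get_image("wrist");cv2.imwrite(f"pics/{sys.argv[1]}.png",im["color"])
T=np.eye(4);T[:3,:3]=R.from_rotvec(o["tool_rot"]).as_matrix();T[:3,3]=o["tool_pos"]
im["extrinsics"]=np.linalg.inv(T@np.array(im["hand_eye"]))
import pickle;pickle.dump((o,im),open("w.pkl","wb"))
print(o["tool_pos"],T[:3,1],proj(im,[.488,.395,.018]),proj(im,o["tool_pos"]))
E
python3 w.py w1; python3 snap.py a2
```

```text
[0.49759785 0.3944865  0.19328841] [ 9.97584513e-02  9.95011534e-01 -5.46810933e-04] (np.float64(277.0294693153249), np.float64(176.11011260044626)) (np.float64(277.35507443766755), np.float64(270.3476315482575))
[[197 165   8  77 289]]
[196.3 241. ] [0.4266 0.1458]
[200.2 165. ] [0.6526 0.1356]
[204.3 165.2] [0.6517 0.1232]
[200.5 241.2] [0.4257 0.1337]
```

View pics/w1.png

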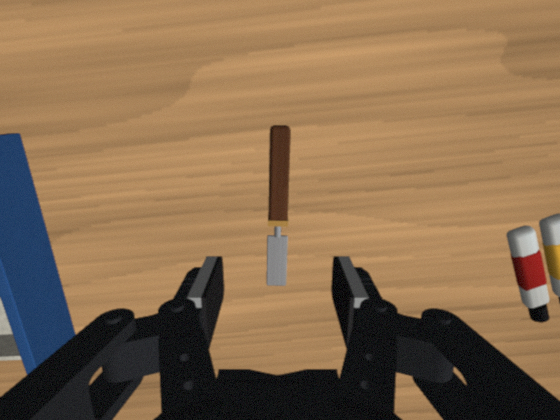

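The wrist view shows the handle from (280,125) to (278,222) and the blade to (276,285), centred between the fingers. Opened panel at the left.

Run:
```python
from h import *
import pickle
o,im=pickle.load(open("w.pkl","rb"))
for p,z in(((280,125),.018),((278.5,221),.018),((276.5,285),.011)):print(onz(im,*p,z))
a=onz(im,280,125,.018);b=onz(im,276.5,285,.011);print(np.degrees(np.arctan2(*(b-a)[1::-1])))
```

```text
[0.43982001 0.4026692  0.018     ]
[0.53460539 0.3917999  0.018     ]
[0.6120389  0.38185484 0.011     ]
-6.8913401176591815
```

Request:
play_rows(
  series=[
    [0.6, [0, 0.02, 0.5], [0, 0, 0]],
    [0.6, [0, 0, 0.8], [0, 0, 0]],
    [0.6, [0, 0, 0.8], [0, 0, 0]],
    [0.6, [0, 0, 0.6], [0, 0, 0]],
    [0.6, [0, 0, 0.4], [0, 0, 0]],
    [0.6, [0, 0, 0], [0, 0, 0]],
  ],
)

```text
t: 11.12
tool_pos: [0.4976, 0.3935, 0.0371]
tool_rot: [-0.161, -3.135, 0.003]
contact_force: [-0.0, 0.0, 0.5]
opening: 0.0515
grip_force: 0.0
```

Request:
play_rows(
  series=[
    [0.6, [0, 0.04, 0.3], [0, 0, 0]],
    [0.6, [0, 0, 0.2], [0, 0, 0]],
    [0.6, [0, 0, 0.12], [0, 0, 0]],
    [0.6, [0, 0, 0], [0, 0, 0]],
    [0.15, [0, 0, 0], [0, 0, 0]],
    [0.15, [0, 0, 0], [0, 0, 0]],
    [0.15, [0, 0, 0], [0, 0, 0]],
    [0.15, [0, 0, 0], [0, 0, 0]],
  ],
  force=30,
)

```text
t: 12.12
tool_pos: [0.4991, 0.397, 0.0085]
tool_rot: [0.16, 3.136, 0.001]
contact_force: [1.1, -0.8, 3.0]
opening: 0.019
grip_force: 30.9
```

Request:
play_rows(
  series=[
    [0.15, [0, 0, -0.4], [0, 0, 0]],
    [0.15, [0, 0, -0.7], [0, 0, 0]],
    [0.15, [0, 0, -0.7], [0, 0, 0]],
    [0.15, [0, 0, -0.7], [0, 0, 0]],
    [0.15, [0, 0, -0.4], [0, 0, -0.35]],
    [0.15, [-0.1, -0.4, 0], [0, 0, 0]],
    [0.15, [-0.1, -0.7, 0], [0, 0, 0]],
    [0.15, [-0.1, -0.7, 0], [0, 0, 0]],
  ],
)

```text
t: 13.12
tool_pos: [0.5079, 0.3035, 0.1512]
tool_rot: [-0.085, -3.138, 0.003]
contact_force: [-0.1, 0.1, -0.9]
opening: 0.0193
grip_force: 30.5
```

Request:
play_rows(
  series=[
    [0.15, [-0.1, -0.7, 0], [0, 0, 0]],
    [0.15, [-0.1, -0.7, 0], [0, 0, 0]],
    [0.15, [0, -0.7, 0], [0, 0, 0]],
    [0.15, [0, -0.7, 0], [0, 0, 0]],
    [0.15, [0, -0.7, 0], [0, 0, 0]],
    [0.15, [0, -0.7, 0], [0, 0, 0]],
    [0.15, [0, -0.4, 0], [0, 0, 0]],
    [0.15, [0, 0, 0], [0, 0, 0]],
  ],
)

```text
t: 14.12
tool_pos: [0.5052, 0.074, 0.1514]
tool_rot: [-0.09, -3.138, 0.0]
contact_force: [0.4, 1.0, -1.0]
opening: 0.0189
grip_force: 30.5
```

```bash
python3 w.py w2
```

```text
[0.50522801 0.07395074 0.15141396] [ 5.70382827e-02  9.98371934e-01 -3.40051422e-04] (np.float64(659.6884729439915), np.float64(155.99193335002656)) (np.float64(277.35476386466996), np.float64(270.34628700584875))
```

View pics/w2.png

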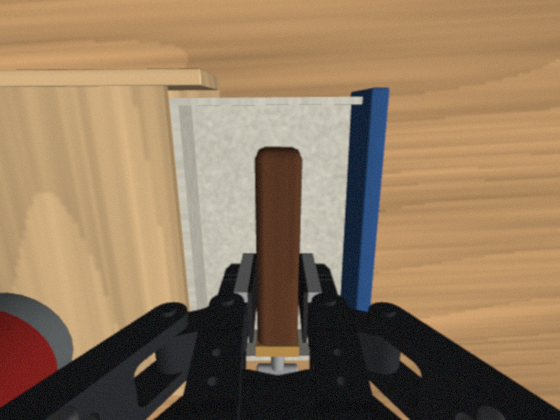

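The knife is held level over the open drawer: handle end at (278,150) is inside the near side wall at (265,100), with the panel at (365,200) and the cabinet edge at (175,200). Lowering.

Request:
play_rows(
  series=[
    [0.15, [0, 0, 0.5], [0, 0, 0]],
    [0.15, [0, 0, 0.6], [0, 0, 0]],
    [0.15, [0, 0, 0.5], [0, 0, 0]],
    [0.15, [0, 0, 0.4], [0, 0, 0]],
    [0.15, [0, 0, 0.3], [0, 0, 0]],
    [0.15, [0, 0, 0.15], [0, 0, 0]],
    [0.15, [0, 0, 0], [0, 0, 0]],
  ],
)

```text
t: 15.05
tool_pos: [0.5063, 0.0759, 0.03]
tool_rot: [-0.083, -3.14, 0.0]
contact_force: [-0.4, 0.4, -0.2]
opening: 0.0189
grip_force: 30.5
```

Request:
play_rows(
  series=[
    [0.15, [0, 0, 0.1], [0, 0, 0]],
    [0.15, [0, 0, 0.05], [0, 0, 0]],
    [0.15, [0, 0, 0], [0, 0, 0]],
  ],
)

```text
t: 15.42
tool_pos: [0.5065, 0.0758, 0.0229]
tool_rot: [0.084, 3.14, -0.0]
contact_force: [0.9, -0.3, -0.4]
opening: 0.0189
grip_force: 30.5
```

Request:
play_rows(
  series=[
    [0.15, [0, 0, 0.03], [0, 0, 0]],
    [0.3, [0, 0, 0], [0, 0, 0]],
    [0.45, [0, 0, 0], [0, 0, 0]],
    [0.45, [0, 0, 0], [0, 0, 0]],
    [0.45, [0, 0, -0.3], [0, 0, 0]],
    [0.45, [0, 0, -0.6], [0, 0, 0]],
    [0.45, [0, 0, -0.8], [0, 0, 0]],
    [0.45, [0, 0, -0.8], [0, 0, 0]],
  ],
)

```text
t: 16.42
tool_pos: [0.5065, 0.0758, 0.1486]
tool_rot: [0.084, 3.139, 0.0]
contact_force: [0.2, -0.4, 0.4]
opening: 0.0385
grip_force: 0.0
```

```bash
python3 w.py w3;python3 snap.py a3
```

```text
[0.50652797 0.07579516 0.14863744] [5.33342865e-02 9.98576711e-01 8.08117092e-05] (np.float64(661.3609368130803), np.float64(155.91927590331187)) (np.float64(277.3554005491508), np.float64(270.3474942831859))
[[197 212   5  20  74]]
[196.7 230.9] [0.4558 0.1447]
[201.  165.9] [0.6495 0.1331]
[204.8 166.2] [0.6486 0.1218]
[200.5 231.2] [0.4548 0.1337]
```

View pics/w3.png

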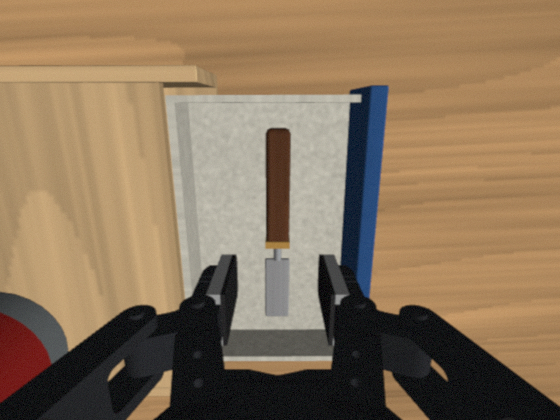

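The knife lies flat inside, handle (278,185) and blade (277,290), clear of all walls. Going round to the front with shut fingers.

Request:
play_rows(
  series=[
    [0, [-0.1, 0.5, 0], [0, 0, 0]],
    [0, [-0.1, 0.8, 0], [0, 0, 0]],
    [0, [-0.1, 0.8, 0], [0, 0, 0]],
    [0, [-0.1, 0.8, 0], [0, 0, 0]],
    [0, [-0.1, 0, 0.6], [0, 0, 0]],
    [0, [-0.1, 0, 0.8], [0, 0, 0]],
    [0, [0, 0, 0.7], [0, 0, 0]],
    [0, [0, 0, 0], [0, 0, 0]],
  ],
)

```text
t: 17.52
tool_pos: [0.5411, 0.2182, 0.0378]
tool_rot: [-0.083, -3.133, 0.003]
contact_force: [0.1, -1.1, 0.5]
opening: -0.0002
grip_force: 0.0
```

Request:
play_rows(
  series=[
    [0, [0, -0.4, 0], [0, 0, 0]],
    [0, [0, -0.4, 0], [0, 0, 0]],
    [0, [0, -0.15, 0], [0, 0, 0]],
    [0, [0, -0.15, 0], [0, 0, 0]],
    [0, [0, -0.15, 0], [0, 0, 0]],
    [0, [0, 0, 0], [0, 0, 0]],
  ],
)

```text
t: 18.27
tool_pos: [0.5409, 0.1562, 0.0414]
tool_rot: [0.085, 3.14, -0.0]
contact_force: [0.0, -0.2, -0.4]
opening: 0.0002
grip_force: 0.0
```

Request:
play_rows(
  series=[
    [0, [0, -0.08, 0], [0, 0, 0]],
    [0, [0, -0.15, 0], [0, 0, 0]],
    [0, [0, -0.15, 0], [0, 0, 0]],
    [0, [0, -0.15, 0], [0, 0, 0]],
    [0, [0, -0.15, 0], [0, 0, 0]],
    [0, [0, -0.15, 0], [0, 0, 0]],
    [0, [0, -0.15, 0], [0, 0, 0]],
    [0, [0, -0.15, 0], [0, 0, 0]],
  ],
)

```text
t: 19.27
tool_pos: [0.5379, 0.0996, 0.0413]
tool_rot: [0.084, 3.14, 0.0]
contact_force: [0.8, 1.6, -0.4]
opening: -0.0002
grip_force: 1.0
```

Request:
play_rows(
  series=[
    [0, [0, -0.15, 0], [0, 0, 0]],
    [0, [0, -0.15, 0], [0, 0, 0]],
    [0, [0, -0.15, 0], [0, 0, 0]],
    [0, [0, -0.15, 0], [0, 0, 0]],
    [0, [0, -0.15, 0], [0, 0, 0]],
    [0, [0, -0.15, 0], [0, 0, 0]],
    [0, [0, -0.1, 0], [0, 0, 0]],
    [0, [0, -0.1, 0], [0, 0, 0]],
  ],
)

```text
t: 20.27
tool_pos: [0.5353, 0.0473, 0.0414]
tool_rot: [0.085, 3.139, 0.009]
contact_force: [3.6, 13.1, -0.4]
opening: -0.0004
grip_force: 6.1
```

Request:
play_rows(
  series=[
    [0, [0, 0, 0], [0, 0, 0]],
    [0, [0, 0, 0], [0, 0, 0]],
    [0, [0, 0, 0], [0, 0, 0]],
  ],
)

```text
t: 20.65
tool_pos: [0.5353, 0.0463, 0.0414]
tool_rot: [0.084, 3.139, 0.004]
contact_force: [3.8, 6.5, -1.6]
opening: 0.0001
grip_force: 3.5
```

Spring force only. Continue to the stop.

Request:
play_rows(
  series=[
    [0, [0, -0.1, 0], [0, 0, 0]],
    [0, [0, -0.1, 0], [0, 0, 0]],
    [0, [0, -0.1, 0], [0, 0, 0]],
    [0, [0, 0, 0], [0, 0, 0]],
  ],
)

```text
t: 21.15
tool_pos: [0.5345, 0.0312, 0.0414]
tool_rot: [0.084, 3.139, 0.004]
contact_force: [2.9, 6.6, -1.6]
opening: 0.0001
grip_force: 3.4
```

Request:
play_rows(
  series=[
    [0, [0, -0.06, 0], [0, 0, 0]],
    [0, [0, 0, 0], [0, 0, 0]],
  ],
)

```text
t: 21.4
tool_pos: [0.5345, 0.03, 0.0414]
tool_rot: [0.085, 3.139, 0.01]
contact_force: [3.6, 13.4, -1.5]
opening: 0.0
grip_force: 6.8
```

At the stop (0.0300). Let go smoothly.

Request:
play_rows(
  series=[
    [0, [0, 0.15, 0], [0, 0, 0]],
    [0, [0, 0.2, 0], [0, 0, 0]],
    [0, [0, 0.8, 0], [0, 0, 0]],
    [0, [0, 1, 0], [0, 0, 0]],
    [0, [0, 0.8, -0.2], [0, 0, 0]],
    [0, [0, 0, -0.8], [0, 0, 0]],
    [0, [0, 0, -0.8], [0, 0, 0]],
    [0, [0, 0, 0], [0, 0, 0]],
  ],
)

```text
t: 22.4
tool_pos: [0.5442, 0.1749, 0.1356]
tool_rot: [0.083, 3.133, 0.001]
contact_force: [0.2, 0.3, -0.8]
opening: -0.0001
grip_force: 0.0
```

```bash
python3 snap.py a4
```

```text
[[238 166   5  77 188]]
[237. 242.] [0.4212 0.0279]
[240.4 165.9] [0.6472 0.0162]
[243.1 166. ] [0.6467 0.008 ]
[239.8 242.1] [0.4207 0.02  ]
```

View pics/a4.png

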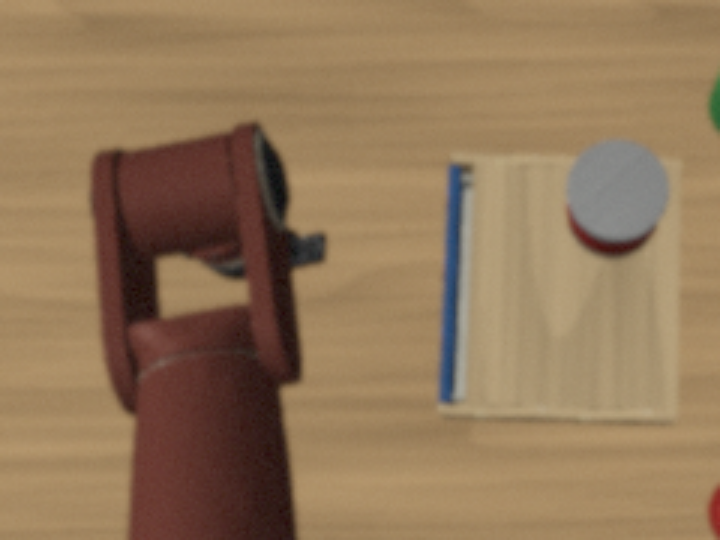

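The drawer is shut and flush: its edge is back at its starting pixels (237–240). The tin is unmoved and the arm is clear.

```bash
python3 -c "
from station import ctrl
print(ctrl.finish_job())"
```

```text
the job is handed in; nothing more can be done
None
```

I laid the palette knife flat in the drawer and pushed the drawer shut. The last top view showed it flush, with the tin unmoved and the arm clear. I didn't re-check the jar and bottle at the end, but the arm never went near them. The job is handed in; no verdict came back.

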